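# Pull out both supports and fold down the washboard

## Robot

A 7-joint arm with a two-finger parallel gripper is mounted at the origin on the work surface. World frame = base frame: x ahead of the robot, y to its left, z up, the work surface at z = 0. Lengths are in m, angles in degrees, forces in N, time in s.
With the tool pointing down it reaches from about 0.425 to 0.875 m from the base axis. Payload 4.7 kg.
Tool frame: the origin (TCP) lies at the centre of the arm's flange, where the gripper is bolted on; the fingertips stand 182 mm ahead of it and the grasp point (between the pads) lies 164 mm ahead of it; z points along the fingers, y is the line along which they close (so a half turn about z gives the same grasp; the last joint's range is limited). The gripper opens to 87 mm and grips with 3 to 60 N. Pads are 19 mm wide; open, the fingers measure 117 mm over their backs; the gripper's body (75 mm by 190 mm) begins 51 mm behind the grasp point.
Start: joints at [72.428, 18.392, -4.016, 83.108, 1.295, 78.541, -3.26], TCP at [0.205, -0.617, 0.405] pointing down, gripper open.
Joint ranges: [-163.93, 163.93], [-17.29, 119.83], [-79.2, 71.16], [3.27, 140.29], [-89.18, 269.18], [5.43, 117.66], [-154.24, 154.24]. Speed limits (degrees/s): [147.25, 147.25, 180, 180, 180, 180, 180].

## Interface

Orientations are given as [roll, pitch, yaw] about the fixed x, y, z axes, in that order (R = Rz(yaw) Ry(pitch) Rx(roll)).
In Python, from cell import env gives the robot as it stands. The module is installed in compiled form; this text tells all that it offers.
- The arm moves only by the tool step_arm, never from a script. Its argument "steps" is one flat list of numbers, 5 for each row, row after row: the opening, from 0 (shut) to 1 (fully open), then the shift along the tool's x, y, z in mm, then the turn about the tool's z in degrees. In form: [grip, dx, dy, dz, roll, grip, dx, dy, dz, roll, ...]. A call has 1 to 12 rows; each row shifts and turns the commanded pose from where the row before left it, along the tool's axes as they then stand; what a row does not reach is not made up. A row lasts 1/8 s, in which the tool goes at most 62.5 mm and 10.7 degrees, less where a joint would pass 70% of its speed; a pose out of reach is approached as far as the arm can. A call with a gripper value outside its range is refused whole. The fingers move at their own pace and stop on an object; "grip_force" is the grip in N (left out, the last holds). Time passes only in rows, so rows that do not move let the fingers close. It gives the time, the measured TCP pose, the force, the opening and the grip force at its end, in the units of the state.
- env.get_obs(): the state, without advancing time (a new reading comes with each control period).
- env.read_camera(name): name is "scene" or "top"; returns a dict with "image" (420x560x3 uint8, red, green, blue), "camera_matrix" (3x3 intrinsics, pixels), "R" (3x3) and "t" (3): a world point X has camera coordinates R X + t. Camera axes: x right, y down, z forward; pixel columns grow to the right and rows downward; lengths in m; the calibration is good to about 2 mm. A picture is of the moment at which its call begins. There is no depth.
- env.sign_off(): hands the job in; it is judged then, once.
The state is a dict: "time_s": time; "qpos": joint angles; "joint_velocities": joint speeds; "effort": joint torques, N m; "tool_pos": TCP position; "tool_rot": TCP orientation; "force": force on the tool from outside, world axes, zero at the start; "wrist_torque": the same for the moment, N m; "grip_width": finger opening in m; "grasp_force": force on a finger pad.
Only numpy, scipy, OpenCV 4.12 (cv2) and the standard library are available. Lean on these libraries where they do the work, as an engineer would, in place of code of your own. Each camera call takes 0.05 s, during which the arm holds its last target. There are 200 camera calls.

## Task

Get the fold-down washboard of the white laundry caddy ready for scrubbing: while the board is still standing up, pull both slide-out supports all the way out by their orange grips, then fold the board forward and down so that it lies level on them. Leave the brush and the dipper where they are.

Things in the scene. Friction and masses are not known exactly. Their poses are not given: they have to be found in the camera images.
- board (a joint): Hinge angle of the washboard, rad: 0 = upright (starts 0 to 0.12), growing as it folds towards the robot; 1.57 = level, where it rests on the pulled-out supports (without them it swings on to 2.0). Damped hinge, axis 90 mm above the bench, mid-thickness: near upright the board stays put; past about 0.6 rad it sinks by itself in up to 4 s. Folding it takes 1 to 5 N near the edge.
- board_edge (a point): Middle of the board's free pink edge, 125 mm from the hinge axis along -z. Pale wood, 250 mm wide, 14 mm thick. Axes: y along the hinge to the robot's left; z from hinge to edge (up while upright); x out of the ribbed inner face (away from the robot while upright, up when folded). Behind it the caddy is open for 110 mm; nothing there is higher than 155 mm above the bench.
- support_left (a joint): How far the support on the robot's left (+y) is pulled out, m: 0 = in, 0.12 = all the way out, at its stop; starts 0 to 0.03. An aluminium bar 18 mm wide, 22 mm tall, top 83 mm above the bench, sliding level along the caddy's outer side towards the robot with about 2 N of friction; it stays where it is left.
- pull_left (a point): Centre of the left support's orange grip, 72 mm above the bench: a block 22 mm in the sliding direction, 50 mm sideways, 22 mm tall, at the front end of the bar, its inner end 40 mm outside the board's side edge; free space before, behind and 60 mm beneath it. Axes: -x is the way the support pulls out, y to the robot's left, z up.
- support_right (a joint): The same for the right support (-y side), m: 0 = pushed in, 0.12 = all the way out.
- pull_right (a point): Centre of the right support's orange grip, the mirror image of the left one, with the same axes. The white caddy (190 mm deep, 200 mm wide) that carries board and supports is fixed to the bench.
- brush_center (a point): Green scrub brush with a black soft grip, a bystander: 150 x 56 mm, 78 mm tall, lying bristles down; the point is its centre, 35 mm up.
- dipper_center (a point): Pink dipper, a bystander: a cup 124 mm across and 85 mm tall, with a flat handle that reaches 178 mm from its axis along its -x; the point is on the cup's axis, 43 mm up.

How it is judged:
By the outcome, as a careful person would: the job done as asked, in the order asked, and still so for the second after the job is handed in, with the robot touching nothing.
It also fails if it takes over 69 s, if anything falls off the work surface, if the arm or the gripper's body presses on something with over 40 N, if the wrist force passes 120 N, or if a joint passes its speed limit or range.

## Working session

There is one attempt and no reset: what is moved stays moved. The work goes in short steps, Python scripts to look and compute and a tool call to move; the robot and the scene stay as the last step left them, time stands still between calls to the robot, and variables do not carry over. Pictures are saved under pics/ and viewed, at most 10 in all, crops included, and the job is handed in when it is done.

Besides the shell and the picture viewer there is one more tool, called after "Request:" as name(argument=value, ...) on one line, values as JSON. step_arm: Moves the arm, as the interface text tells. Its arguments: {"type":"object","properties":{"steps":{"type":"array","items":{"type":"number"}},"grip_force":{"type":"number"}},"required":["steps"]}

```bash
mkdir -p pics
cat > h.py <<'E'
import numpy as np, cv2
from cell import env
def cam(n):
    d=env.read_camera(n); d['bgr']=cv2.cvtColor(np.ascontiguousarray(d['image']),cv2.COLOR_RGB2BGR); return d
def plane(d,uv,z):
    K,R,t=d['camera_matrix'],d['R'],np.array(d['t']); r=R.T@np.linalg.inv(K)@np.array([uv[0],uv[1],1.]); c=-R.T@t
    return c+r*(z-c[2])/r[2]
def proj(d,X):
    p=d['camera_matrix']@(d['R']@np.array(X)+d['t']); return p[:2]/p[2]
def blobs(d,lo,hi,a=60):
    m=cv2.inRange(cv2.cvtColor(d['bgr'],cv2.COLOR_BGR2HSV),np.array(lo),np.array(hi))
    n,l,s,c=cv2.connectedComponentsWithStats(m)
    return [(s[i],c[i],l==i) for i in range(1,n) if s[i][4]>a]
E
python3 - <<'E'
from h import *
for n in('scene','top'):
    d=cam(n); cv2.imwrite(f'pics/{n}0.png',d['bgr']); print(n,-d['R'].T@d['t'],d['camera_matrix'][0,0])
    for s,c,_ in blobs(d,(4,150,120),(18,255,255)): print(s,c,plane(d,c,.083))
o=env.get_obs();print({k:o[k] for k in('time_s','tool_pos','tool_rot','force','grip_width')})
E
```

```text
scene [ 1.3423842  -0.49239752  1.174938  ] 472.7330220253197
[325 211  18  14 126] [333.88888889 216.24603175] [0.59858032 0.1605379  0.083     ]
[213 258  19  16 172] [221.61627907 265.47093023] [ 0.58705482 -0.22054045  0.083     ]
top [ 0.32009258 -0.00165389  1.48574035] 422.6986738536972
[   32   104   476   316 60723] [238.39199315 252.5722214 ] [0.42370543 0.12990932 0.083     ]
[153 239  18  27 200] [161.47  250.865] [0.42255774 0.38539991 0.083     ]
[ 308  308  203  112 6635] [410.68756594 369.93865863] [ 0.06904946 -0.42915916  0.083     ]
{'time_s': 0.1, 'tool_pos': array([ 0.20487008, -0.61668199,  0.40378326]), 'tool_rot': array([-1.79903351e+02,  5.16276913e-03,  1.83820576e+01]), 'force': array([ 0.6756919 ,  1.04164906, -0.1829258 ]), 'grip_width': 0.08690144625245844}
```

View pics/top0.png

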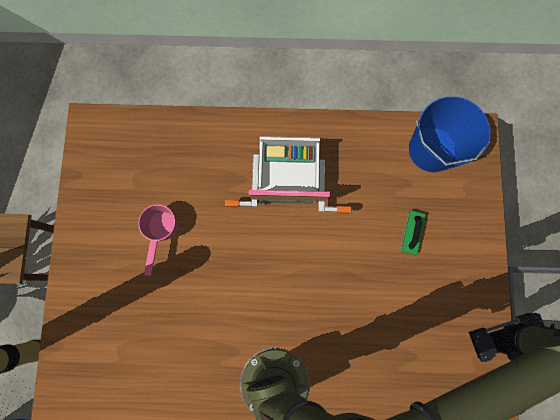

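View pics/scene0.png

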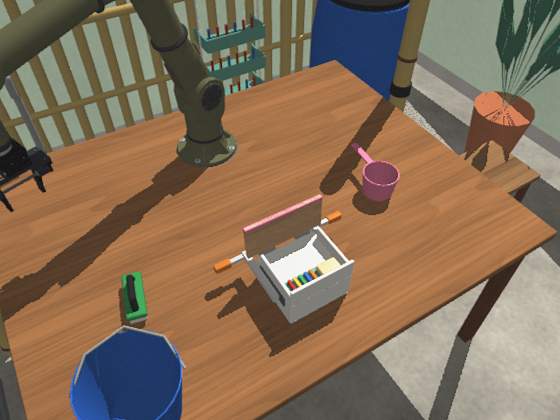

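The top view shows the pink edge from (249,192) to (329,194), the left orange grip at about (232,203) and the right one at (344,209). The dipper is at (157,222) and the brush at (415,232). The scene view agrees, with the board upright and nothing near the grips.

Run:
```python
from h import *
d=cam('top'); d2=cam('scene')
for D in (d,d2):
    for s,c,m in blobs(D,(4,190,150),(16,255,255),30):
        if s[4]>600: continue
        r=cv2.minAreaRect(np.argwhere(m)[:,::-1].astype(np.float32))
        print('orange',s,c,plane(D,c,.083),[plane(D,p,.083)[:2].round(4).tolist() for p in cv2.boxPoints(r)])
    for s,c,m in blobs(D,(160,70,120),(179,255,255),80):
        r=cv2.minAreaRect(np.argwhere(m)[:,::-1].astype(np.float32))
        print('pink',s,c,[plane(D,p,.215)[:2].round(4).tolist() for p in cv2.boxPoints(r)])
for s,c,m in blobs(d,(50,120,60),(75,255,255),80): print('green',s,plane(d,c,.05))
b=d['bgr'][120:230,210:370]; cv2.imwrite('pics/crop.png',cv2.resize(b,None,fx=5,fy=5,interpolation=cv2.INTER_CUBIC))
```

```text
orange [225 200  14   6  82] [231.34146341 202.47560976] [0.59208158 0.16091135 0.083     ] [[0.6001, 0.1828], [0.6012, 0.1387], [0.584, 0.138], [0.5828, 0.182]]
orange [337 206  14   7  90] [343.23333333 209.26666667] [ 0.57861405 -0.21722031  0.083     ] [[0.5893, -0.1962], [0.5904, -0.24], [0.5699, -0.24], [0.5687, -0.1963]]
pink [249 189  81   8 434] [289.85023041 192.76036866] [[0.5929, 0.0929], [0.6102, 0.0931], [0.6103, -0.1536], [0.593, -0.1533]]
pink [138 204  37  62 597] [159.3919598  228.75879397] [[0.5412, 0.4401], [0.5661, 0.3308], [0.3934, 0.2853], [0.3696, 0.3921]]
orange [214 259  17  11  87] [221.56321839 264.43678161] [ 0.58376164 -0.21906762  0.083     ] [[0.5746, -0.2407], [0.573, -0.1945], [0.5931, -0.1965], [0.5944, -0.2423]]
pink [ 352  143   48   58 1129] [377.07174491 175.59167405] [[0.4661, 0.31], [0.4851, 0.4414], [0.7211, 0.3056], [0.6994, 0.1924]]
pink [243 196  79  37 205] [280.16585366 215.14634146] [[0.5961, -0.1523], [0.5951, 0.0986], [0.6147, 0.0929], [0.6144, -0.1554]]
green [402 210  24  45 491] [ 0.51052215 -0.45626834  0.05      ]
```

View pics/crop.png

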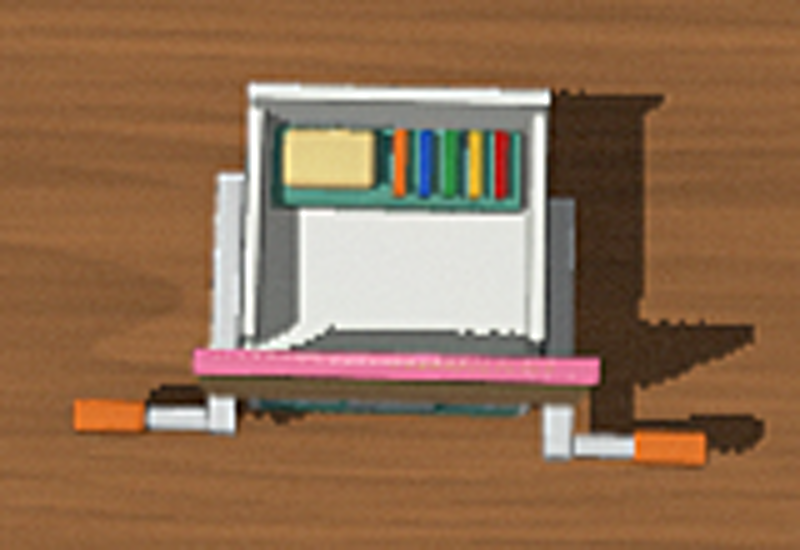

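The left grip is at about (0.592, 0.161) and the right at (0.580, -0.218). The board edge sits at x≈0.602, y from -0.153 to 0.093. I'll turn the tool to yaw 90 so the fingers close along x, then go to the right grip.

Request:
step_arm(steps=[1,0,0,0,-10.2,1,0,0,0,-10.2,1,0,0,0,-10.2,1,0,0,0,-10.2,1,0,0,0,-10.2,1,0,0,0,-10.2,1,0,0,0,-10.2,1,0,0,0,0])

```text
time_s: 1.2
tool_pos: [0.2048, -0.6168, 0.4045]
tool_rot: [-180.0, -0.0, 89.7]
force: [-0.8, 0.7, 0.0]
grip_width: 0.0873
grasp_force: 0.0
```

Request:
step_arm(steps=[1,40,37,0,0,1,40,37,0,0,1,40,37,0,0,1,40,37,0,0,1,40,37,0,0,1,40,37,0,0,1,40,37,0,0,1,40,37,0,0,1,40,37,0,0,1,38,42,0,0,1,0,0,0,0,1,0,0,0,0])

```text
time_s: 2.7
tool_pos: [0.5813, -0.2206, 0.4044]
tool_rot: [-179.9, 0.0, 89.7]
force: [-0.2, -0.7, 0.1]
grip_width: 0.0871
grasp_force: 0.0
```

Request:
step_arm(steps=[1,0,0,28,0,1,0,0,28,0,1,0,0,28,0,1,0,0,28,0,1,0,0,28,0,1,0,0,28,0,0.15,0,0,0,0,0.15,0,0,0,0,0.15,0,0,0,0,0.15,0,0,0,0,0.15,0,0,0,0,0.15,0,0,0,0], grip_force=20)

```text
time_s: 4.2
tool_pos: [0.5815, -0.2203, 0.2369]
tool_rot: [180.0, 0.0, 89.8]
force: [0.3, 0.6, 1.1]
grip_width: 0.035
grasp_force: 0.0
```

Request:
step_arm(steps=[0,0,0,0,0,0,0,0,0,0,0,0,0,0,0,0,0,0,0,0], grip_force=20)

```text
time_s: 4.7
tool_pos: [0.5815, -0.2203, 0.2367]
tool_rot: [180.0, 0.0, 89.8]
force: [0.9, -1.2, -0.2]
grip_width: 0.0216
grasp_force: 20.0
```

Gripped (21.6 mm). Now I'll pull towards the robot.

Request:
step_arm(steps=[0,0,-8,0,0,0,0,-8,0,0,0,0,-8,0,0,0,0,-8,0,0,0,0,-8,0,0,0,0,-8,0,0,0,0,-8,0,0,0,0,-8,0,0,0,0,-8,0,0,0,0,-8,0,0,0,0,-4,0,0,0,0,0,0,0])

```text
time_s: 6.2
tool_pos: [0.4967, -0.2202, 0.2367]
tool_rot: [-179.9, 0.0, 89.8]
force: [-2.9, -0.8, -1.6]
grip_width: 0.0217
grasp_force: 20.0
```

Request:
step_arm(steps=[0,0,-3,0,0,0,0,-3,0,0,0,0,0,0,0])

```text
time_s: 6.58
tool_pos: [0.4912, -0.2201, 0.2367]
tool_rot: [-180.0, 0.0, 89.8]
force: [0.5, -2.6, -1.9]
grip_width: 0.0216
grasp_force: 20.0
```

Request:
step_arm(steps=[0,0,-4,0,0,0,0,-4,0,0,0,0,-4,0,0,0,0,0,0,0])

```text
time_s: 7.08
tool_pos: [0.4824, -0.2199, 0.2371]
tool_rot: [179.3, 0.1, 89.8]
force: [16.9, -4.8, -17.0]
grip_width: 0.0219
grasp_force: 20.0
```

Request:
step_arm(steps=[0,0,-3,0,0,0,0,-3,0,0,0,0,0,0,0])

```text
time_s: 7.45
tool_pos: [0.48, -0.2197, 0.2375]
tool_rot: [178.6, 0.1, 89.9]
force: [30.5, -7.6, -30.0]
grip_width: 0.0218
grasp_force: 20.0
```

Request:
step_arm(steps=[0,0,-3,0,0,0,0,-3,0,0,0,0,0,0,0])

```text
time_s: 7.82
tool_pos: [0.4772, -0.2191, 0.239]
tool_rot: [178.1, 0.2, 90.0]
force: [41.5, -6.3, -32.3]
grip_width: 0.0241
grasp_force: 20.0
```

The right support has reached its stop (over 40 N of resistance). I'll release it, lift, and go to the left one, passing in front of the board.

Request:
step_arm(steps=[0,0,8,0,0,0,0,0,0,0,1,0,0,0,0,1,0,0,0,0,1,0,0,0,0,1,0,0,0,0,1,0,0,0,0])

```text
time_s: 8.7
tool_pos: [0.475, -0.2197, 0.2365]
tool_rot: [-179.9, -0.0, 89.8]
force: [-0.4, 0.7, 0.1]
grip_width: 0.0641
grasp_force: 0.0
```

Request:
step_arm(steps=[1,0,0,-35,0,1,0,0,-40,0,1,0,-30,0,0,1,50,0,0,0,1,55,0,0,0,1,55,0,0,0,1,55,0,0,0,1,55,0,0,0,1,55,0,0,0,1,55,0,0,0,1,0,0,0,0,1,0,0,0,0])

```text
time_s: 10.2
tool_pos: [0.4467, 0.1597, 0.3114]
tool_rot: [-179.9, 0.1, 89.8]
force: [0.5, -0.6, 0.3]
grip_width: 0.087
grasp_force: 0.0
```

Run:
```python
from h import *
d=cam('scene'); cv2.imwrite('pics/s1.png',d['bgr'])
for s,c,m in blobs(d,(4,190,150),(16,255,255),30):
    print('orange',s,c,plane(d,c,.083))
for s,c,m in blobs(d,(160,70,120),(179,255,255),80): print('pink',s,c)
```

```text
pink [ 351  143   49   58 1287] [377.00854701 176.44755245]
pink [243 196  79  37 210] [279.62380952 215.49047619]
```

View pics/s1.png

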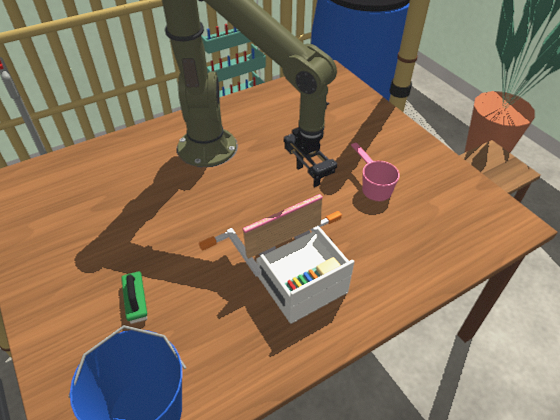

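The picture shows the right grip pulled out at (207,243), the board still upright, and the left grip at (334,217). Next is the left grip.

Request:
step_arm(steps=[1,2,48,0,0,1,0,48,0,0,1,0,48,0,0,1,0,0,0,0,1,0,0,25,0,1,0,0,25,0,1,0,0,25,0,0,0,0,0,0,0,0,0,0,0,0,0,0,0,0,0,0,0,0,0,0,0,0,0,0], grip_force=20)

```text
time_s: 11.75
tool_pos: [0.591, 0.1617, 0.2372]
tool_rot: [180.0, 0.0, 89.8]
force: [-0.5, -0.0, -0.4]
grip_width: 0.0452
grasp_force: 0.0
```

Request:
step_arm(steps=[0,0,0,0,0,0,0,0,0,0,0,0,0,0,0,0,0,0,0,0,0,0,0,0,0])

```text
time_s: 12.38
tool_pos: [0.591, 0.1617, 0.2367]
tool_rot: [180.0, -0.0, 89.8]
force: [2.0, -0.6, -0.7]
grip_width: 0.0216
grasp_force: 20.0
```

Request:
step_arm(steps=[0,0,-9,0,0,0,0,-9,0,0,0,0,-9,0,0,0,0,-9,0,0,0,0,-9,0,0,0,0,-9,0,0,0,0,-9,0,0,0,0,-9,0,0,0,0,-9,0,0,0,0,-9,0,0,0,0,-6,0,0,0,0,0,0,0])

```text
time_s: 13.88
tool_pos: [0.494, 0.162, 0.2366]
tool_rot: [-179.9, 0.1, 89.8]
force: [-1.5, -2.1, 1.7]
grip_width: 0.0218
grasp_force: 20.0
```

Request:
step_arm(steps=[0,0,-3,0,0,0,0,-3,0,0,0,0,-3,0,0,0,0,0,0,0])

```text
time_s: 14.38
tool_pos: [0.4856, 0.1619, 0.2367]
tool_rot: [-180.0, 0.0, 89.8]
force: [-0.6, -1.2, -0.7]
grip_width: 0.0218
grasp_force: 20.0
```

Request:
step_arm(steps=[0,0,-3,0,0,0,0,-3,0,0,0,0,0,0,0])

```text
time_s: 14.75
tool_pos: [0.4829, 0.1613, 0.237]
tool_rot: [179.4, -0.2, 89.7]
force: [16.0, -0.5, -14.4]
grip_width: 0.0222
grasp_force: 20.0
```

Request:
step_arm(steps=[0,0,-3,0,0,0,0,-3,0,0,0,0,0,0,0])

```text
time_s: 15.12
tool_pos: [0.4807, 0.1606, 0.2375]
tool_rot: [178.8, -0.4, 89.6]
force: [30.8, 1.0, -29.8]
grip_width: 0.0217
grasp_force: 20.0
```

Request:
step_arm(steps=[0,0,-3,0,0,0,0,0,0,0])

```text
time_s: 15.38
tool_pos: [0.4796, 0.1604, 0.2382]
tool_rot: [178.5, -0.5, 89.6]
force: [37.7, 1.6, -32.7]
grip_width: 0.0221
grasp_force: 20.0
```

Both supports hit their stops at x≈0.483. I'll release, rise above the board, and come down behind it with the fingers shut.

Request:
step_arm(steps=[0,0,9,0,0,0,0,0,0,0,1,0,0,0,0,1,0,0,0,0,1,0,0,0,0,1,0,0,0,0,1,0,0,-40,0,1,0,0,-50,0,0,0,0,-55,0,0,0,0,-58,0,0,0,0,0,0])

```text
time_s: 16.75
tool_pos: [0.4806, 0.1635, 0.4441]
tool_rot: [179.5, -0.0, 89.8]
force: [0.3, -0.4, -0.6]
grip_width: 0.0595
grasp_force: 0.0
```

Run:
```python
from h import *
d=cam('scene')
for s,c,m in blobs(d,(4,190,120),(16,255,255),30): print('orange',s,c,plane(d,c,.083))
for s,c,m in blobs(d,(160,70,120),(179,255,255),80): print('pink',s,c,plane(d,c,.215))
```

```text
orange [200 237  16  13  94] [207.30851064 242.80851064] [ 0.49220502 -0.21999859  0.083     ]
pink [ 351  143   49   58 1294] [377.02163833 176.44049459] [0.62562109 0.28336362 0.215     ]
pink [243 194  79  39 293] [279.6109215  214.91467577] [ 0.60822254 -0.04277179  0.215     ]
```

Request:
step_arm(steps=[0,-38,36,0,0,0,-38,36,0,0,0,-38,36,0,0,0,-38,36,0,0,0,-38,36,0,0,0,0,0,0,0,0,0,0,0,0])

```text
time_s: 17.68
tool_pos: [0.6589, -0.0277, 0.4376]
tool_rot: [-179.8, -0.1, 89.9]
force: [-0.7, 0.4, 0.1]
grip_width: 0.0007
grasp_force: 0.0
```

Run:
```python
from h import *
for n in('top','scene'):
    d=cam(n)
    for s,c,m in blobs(d,(4,170,100),(17,255,255),20):
        if s[4]<600: print(n,'orange',s,c,plane(d,c,.083))
    cv2.imwrite(f'pics/{n}2.png',d['bgr'])
```

```text
top orange [223 231  15   8 101] [229.63366337 234.82178218] [0.48200612 0.16164278 0.083     ]
top orange [340 234  12   8  86] [345.74418605 237.44186047] [ 0.48346403 -0.22546396  0.083     ]
scene orange [199 236  17  14 149] [207.28187919 242.67114094] [ 0.49169737 -0.21984434  0.083     ]
scene orange [309 270   8   9  30] [312.46666667 274.1       ] [ 0.74414191 -0.01717395  0.083     ]
```

View pics/top2.png

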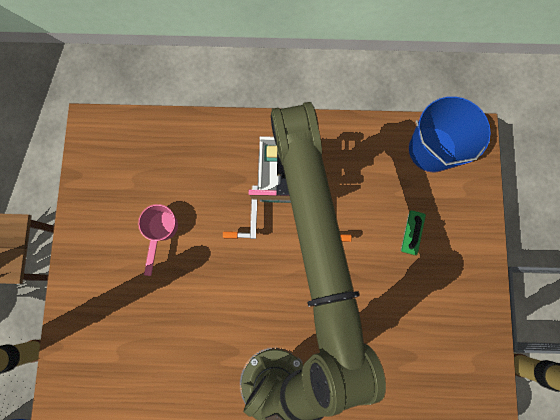

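The top view shows both grips out: left at (230,235), x≈0.482, and right at (346,237), x≈0.483. The board is still upright with the gripper behind it. Next I'll lower behind the board and push it forward.

Request:
step_arm(steps=[0,0,0,21,0,0,0,0,21,0,0,0,0,21,0,0,0,0,20,0,0,0,0,0,0,0,0,-8,0,0,0,0,-8,0,0,0,0,-6,0,0,0,0,-6,0,0,0,0,-6,0,0,0,0,-6,0,0,0,0,-6,0,0])

```text
time_s: 19.27
tool_pos: [0.613, -0.0285, 0.3568]
tool_rot: [179.9, 0.0, 89.8]
force: [1.5, -0.8, -0.5]
grip_width: 0.0001
grasp_force: 0.7
```

Request:
step_arm(steps=[0,0,-5,0,0,0,0,-5,0,0,0,0,-5,0,0,0,0,-5,0,0,0,0,-5,0,0,0,0,-5,0,0,0,0,-5,0,0,0,0,-5,0,0])

```text
time_s: 20.27
tool_pos: [0.5728, -0.0282, 0.3567]
tool_rot: [-180.0, 0.0, 89.8]
force: [-1.1, -0.3, -0.5]
grip_width: 0.0007
grasp_force: 0.0
```

Request:
step_arm(steps=[0,0,-6,0,0,0,0,-6,0,0,0,0,-6,0,0,0,0,-6,0,0,0,0,-6,0,0,0,0,-6,0,0,0,0,0,0,0])

```text
time_s: 21.15
tool_pos: [0.5368, -0.0282, 0.3568]
tool_rot: [180.0, 0.0, 89.8]
force: [0.5, -0.2, 0.8]
grip_width: 0.0002
grasp_force: 0.0
```

Run:
```python
from h import *
d=cam('scene'); cv2.imwrite('pics/s3.png',d['bgr'][120:340,160:430].repeat(2,0).repeat(2,1))
```

```text
(no output)
```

View pics/s3.png

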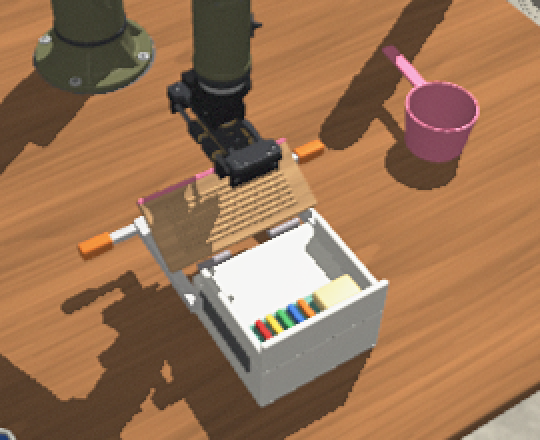

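The board is folding forward past its balance point (pink edge around (190,185) in the crop). I'll lift off and let it sink.

Request:
step_arm(steps=[0,0,0,-30,0,0,0,0,-30,0,0,0,0,-30,0,0,0,0,0,0,0,0,0,0,0,0,0,0,0,0,0,0,0,0,0,0,0,0,0,0,0,0,0,0,0,0,0,0,0,0,0,0,0,0,0,0,0,0,0,0])

```text
time_s: 22.7
tool_pos: [0.5372, -0.0281, 0.4468]
tool_rot: [180.0, 0.0, 89.8]
force: [-0.3, -0.5, -0.3]
grip_width: 0.0004
grasp_force: 0.0
```

Request:
step_arm(steps=[0,0,0,0,0,0,0,0,0,0,0,0,0,0,0,0,0,0,0,0,0,0,0,0,0,0,0,0,0,0,0,0,0,0,0,0,0,0,0,0,0,0,0,0,0,0,0,0,0,0,0,0,0,0,0,0,0,0,0,0])

```text
time_s: 24.2
tool_pos: [0.5372, -0.0281, 0.4467]
tool_rot: [-180.0, 0.0, 89.8]
force: [0.0, 0.6, -0.1]
grip_width: 0.0005
grasp_force: 0.0
```

Request:
step_arm(steps=[0,0,0,0,0,0,0,0,0,0,0,0,0,0,0,0,0,0,0,0,0,0,0,0,0,0,0,0,0,0,0,0,0,0,0,0,0,0,0,0,0,0,0,0,0,0,0,0,0,0,0,0,0,0,0,0,0,0,0,0])

```text
time_s: 25.7
tool_pos: [0.5372, -0.0281, 0.4467]
tool_rot: [180.0, 0.0, 89.8]
force: [0.1, -0.4, 0.1]
grip_width: 0.0
grasp_force: 0.0
```

Run:
```python
from h import *
d=cam('scene'); cv2.imwrite('pics/s4.png',d['bgr'][120:340,160:430].repeat(2,0).repeat(2,1))
for n in('scene','top'):
    d=cam(n)
    for s,c,m in blobs(d,(160,70,100),(179,255,255),20): print(n,'pink',s,c,plane(d,c,.09))
    for s,c,m in blobs(d,(4,170,100),(17,255,255),20):
        if s[4]<600: print(n,'orange',s,c,plane(d,c,.083))
print(env.get_obs()['time_s'])
```

```text
scene pink [ 351  143   49   58 1341] [377.0186428  176.62341536] [0.53297613 0.38380711 0.09      ]
scene pink [227 199  72  32 139] [262.10791367 214.51079137] [ 0.483445   -0.02962592  0.09      ]
scene orange [307 190  15  12 109] [314.62385321 195.11009174] [0.49192351 0.16050214 0.083     ]
scene orange [199 236  17  14 151] [207.32450331 242.67549669] [ 0.49177656 -0.21974438  0.083     ]
scene orange [309 270   8   9  31] [312.41935484 273.96774194] [ 0.74370349 -0.01703868  0.083     ]
top pink [138 204  37  72 998] [157.65430862 230.71743487] [0.48858851 0.40115108 0.09      ]
top pink [250 232  26   3  58] [261.46551724 233.34482759] [0.4889219  0.05529014 0.09      ]
top orange [289 146   3  13  27] [289.55555556 151.77777778] [ 0.77567159 -0.03219068  0.083     ]
top orange [223 231  15   8 102] [229.48039216 234.71568627] [0.48234831 0.16217081 0.083     ]
top orange [337 234  15   8 114] [343.77192982 237.55263158] [ 0.48291989 -0.2189031   0.083     ]
25.85
```

View pics/s4.png

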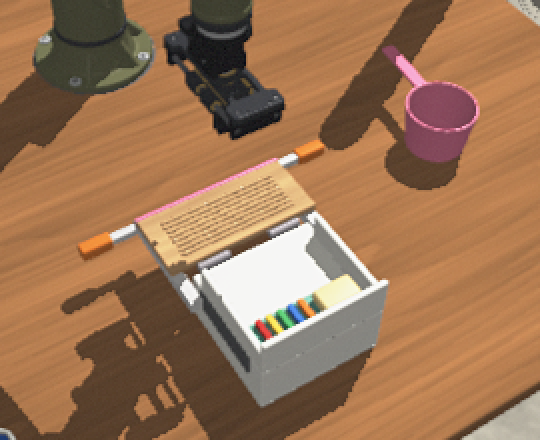

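The board lies level on the extended supports, with its pink edge at (205,190) in the crop and the edge height consistent with 90 mm. I'll wait another 1.5 s to confirm it has settled, then hand in.

Request:
step_arm(steps=[0,0,0,0,0,0,0,0,0,0,0,0,0,0,0,0,0,0,0,0,0,0,0,0,0,0,0,0,0,0,0,0,0,0,0,0,0,0,0,0,0,0,0,0,0,0,0,0,0,0,0,0,0,0,0,0,0,0,0,0])

```text
time_s: 27.35
tool_pos: [0.5372, -0.0281, 0.4467]
tool_rot: [180.0, 0.0, 89.8]
force: [-0.1, 0.0, -0.3]
grip_width: 0.0004
grasp_force: 0.0
```

Run:
```python
from h import *
P=[c for s,c,m in blobs(cam('scene'),(160,70,100),(179,255,255),20)]
print(P)
if any(np.hypot(*(c-[262.1,214.5]))<.8 for c in P): print(env.sign_off())
```

```text
[array([377.02533532, 176.58643815]), array([262.10791367, 214.51079137])]
the job is handed in; nothing more can be done
None
```

Job handed in at about 27 s: both supports were pulled out to their stops first, the washboard then folded down level on them and stayed put, and the arm never touched the brush or the dipper.

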